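# Clear the kiln shelf and present a glazed jar in the tongs

## Task

Get the kiln shelf ready: with the rubbing block, push the three loose shards off its far edge into the metal tray, then stand the block back on the table. Then pick up the tongs, close them on the freshly glazed little jar on the banding wheel (nothing else may touch its glaze) and hold it upright and still over the cleared shelf, at least 5 cm above it, so that I can set a stilt underneath; finish while still holding it there in the tongs. Keep the robot and the tongs off the sharp shards and leave the glaze tub, brush cup and kiln post where they stand.

Things in the scene. Friction and masses are not known exactly. Their poses are not given: they have to be found in the camera images.
- kiln_shelf: sandy-coloured square slab, 200 x 200 mm and 16 mm thick, fixed on four short posts; its top is 46 mm above the table. Origin on the table under its centre; x points to its far edge (away from the robot, where the tray is), y to the left, z up
- shelf_top (a point): centre of the top face of the kiln shelf; axes as the shelf
- tray: fixed open sheet-metal tray, 130 (x) x 220 (y) x 22 mm high, walls and floor 3 mm, its near rim tucked 10 mm under the far edge of the shelf. Origin at the centre of its underside; axes parallel to the shelf's
- shard1: loose flat terracotta shard, about 22 x 18 mm, 9 mm thick, 10 g, sharp-edged, lying on the kiln shelf. Origin at the centre of its underside
- shard2: loose flat terracotta shard, about 22 x 18 mm, 9 mm thick, 10 g, sharp-edged, lying on the kiln shelf. Origin at the centre of its underside
- shard3: loose flat terracotta shard, about 22 x 18 mm, 9 mm thick, 10 g, sharp-edged, lying on the kiln shelf. Origin at the centre of its underside
- rub_block: rubbing block on the table: dark stone slab 44 (x) x 120 (y) x 24 mm high, with a wooden handle on top, 20 (x) x 84 (y) mm, from 23 to 55 mm above the underside, to be gripped across its 20 mm. 320 g. Origin at the centre of the underside, z up; push with a long side. It starts with y roughly along the robot's x
- tongs: steel tongs, 235 mm long without the wire hanging loop, 26 mm high, 110 g, lying on the table, arms side by side (3 mm thick, 24 mm high), sprung open. Origin at the underside, on the midline, where to grip; x along the midline to the tips, y left, z up. Hinge pin at x = -105 mm, tips end at +118 mm. At rest 66 mm wide outside at the origin, 77 mm between the tips. Frame fixed to the left arm
- tongs_arm: the right arm of the tongs; turns about the hinge pin. Origin at the hinge pin. A spring holds the tongs open: squeezing both arms at the grip place takes about 8 N at rest and 11 N when the tips meet the jar (40 mm apart; the arms are then 47 mm wide outside at the grip place)
- tongs_grip (a point): on the midline of the open tongs at the place to grip, 13 mm above the underside. Pinch both arms here from above, closing along y: to 60 mm to carry them still open (about 65 mm then left between the tips, the outsides parallel at the grip), further to close the tips
- tongs_tip (a point): on the midline of the open tongs, midway between the flat inner faces of the tips (34 x 26 mm high), 100 mm ahead of tongs_grip and 13 mm above the underside: where the jar's axis should be when they close
- banding_wheel: potter's turntable, fixed on the table: round head 160 mm in diameter, 12 mm thick, its top 60 mm above the table. Origin on the table on its axis
- wheel_head: the round head of the banding wheel, which turns about its upright axis. Origin on the axis, 12 mm below its top
- jar: small white glazed jar, 52 mm tall, 60 g, standing on the banding wheel: straight belly 40 mm in diameter from 11 to 37 mm above the foot, foot 28 mm, narrow neck, rim 31 mm. Origin at the centre of its underside, z up
- glaze_tub: bystander: closed white tub, 110 mm wide, 95 mm tall. Origin at the centre of its underside
- brush_cup: bystander: cup 76 mm wide with brushes, 180 mm tall in all. Origin at the centre of its underside
- kiln_post: bystander: upright post 38 x 38 mm, 75 mm tall. Origin at the centre of its underside
Things that resemble listed ones, but are neither listed nor needed, are in the scene too. What is shaped like the banding_wheel but red is not meant. What is meant by the rub_block is not red, and is the smaller of those in its own colour.

How it is judged (in metres and radians):
On the way, in this order (a step that is already met when the one before it is completed fails the run):
1. all three shards have been pushed into the tray (x of shard1 in the frame of tray between -0.066 and 0.066 m and y of shard1 in the frame of tray between -0.111 and 0.111 m and z of each of shard1, shard2, shard3 in the frame of tray below 0.03 m and x of shard2 in the frame of tray between -0.066 and 0.066 m and y of shard2 in the frame of tray between -0.111 and 0.111 m and x of shard3 in the frame of tray between -0.066 and 0.066 m and y of shard3 in the frame of tray between -0.111 and 0.111 m), for 0.2 s.
2. the block stands on the table, let go (height (world z) of rub_block below 0.006 m and angle between rub_block's own z axis and vertical below 0.1 rad and contact force between the fingers and rub_block below 0.1 N), for 0.2 s.
3. the jar is lifted off the wheel in the tongs (contact force between jar and tongs_arm above 0.3 N and contact force between the fingers and tongs above 1 N and contact force between jar and the fingers below 0.2 N and contact force between jar and wheel_head below 0.2 N and height (world z) of jar above 0.07 m), for 0.2 s.
At the end, for the whole second after the job is handed in: Shards in the tray; block at rest, upright on the table (within 6 mm). Jar pinched in the tongs held by the fingers, centre over the shelf, foot at least 45 mm above its top, within 0.4 rad of upright, under 0.05 m/s; tongs over 60 mm up, resting on neither shelf nor wheel (all of step 1 and height (world z) of rub_block below 0.006 m and angle between rub_block's own z axis and vertical below 0.1 rad and linear speed of rub_block below 0.02 m/s and contact force between jar and tongs_arm above 0.3 N and contact force between the fingers and tongs above 1 N and contact force between jar and the fingers below 0.2 N and contact force between jar and wheel_head below 0.2 N and x of jar in the frame of kiln_shelf between -0.1 and 0.1 m and y of jar in the frame of kiln_shelf between -0.1 and 0.1 m and z of jar in the frame of kiln_shelf above 0.091 m and angle between jar's own z axis and vertical below 0.4 rad and linear speed of jar below 0.05 m/s and height (world z) of tongs above 0.06 m and contact force between tongs and kiln_shelf below 0.2 N and contact force between tongs and banding_wheel below 0.2 N); the arm keeps its last pose, push and grip.
It fails at once if the fingers, the arm or the block touch the jar (contact force between any of the fingers, the arm, rub_block and jar above 0.5 N).
It fails at once if the jar is knocked over or dropped (angle between jar's own z axis and vertical above 0.8 rad or height (world z) of jar below 0.045 m).
It fails at once if the fingers, the arm or the tongs touch a shard (contact force between any of the fingers, the arm, tongs and shard1 above 0.5 N or contact force between any of the fingers, the arm, tongs and shard2 above 0.5 N or contact force between any of the fingers, the arm, tongs and shard3 above 0.5 N).
It fails at once if a bystander is shifted by more than 30 mm or tipped (distance of any of glaze_tub, brush_cup, kiln_post from where it was at the start of the episode above 0.03 m or angle between any of glaze_tub, brush_cup, kiln_post's own z axis and vertical above 0.4 rad).
It also fails if it takes over 64 s, if anything falls off the work surface, if the arm or the gripper's body presses on something with over 40 N, if the wrist force passes 120 N, or if a joint passes its speed limit or range.

## Robot

A 7-joint arm with a two-finger parallel gripper is mounted at the origin on the work surface. World frame = base frame: x ahead of the robot, y to its left, z up, the work surface at z = 0. Lengths are in m, angles in degrees, forces in N, time in s.
With the tool pointing down it reaches from about 0.35 to 0.9 m from the base axis. Payload 7.2 kg.
Tool frame: the origin (TCP) lies at the very end of the fingers, on their centre line; the grasp point (between the pads) lies 19 mm behind it; z points along the fingers, y is the line along which they close (so a half turn about z gives the same grasp; the last joint's range is limited). The gripper opens to 85 mm and grips with 20 to 120 N. Pads are 22 mm wide; open, the fingers measure 114 mm over their backs; the gripper's body (76 mm by 85 mm) begins 54 mm behind the grasp point. The pads swing forward as they close: fully open they stand 13 mm farther back than shut.
Start: joints at [-77.819, 23.554, -0.728, 91.456, 0.321, 64.991, -4.71], TCP at [0.173, 0.601, 0.231] pointing down, gripper open.
Joint ranges: [-169.25, 169.25], [-16.82, 113.86], [-84.01, 82.57], [7.8, 145.47], [-59.2, 239.2], [7.22, 106.19], [-163.78, 163.78]. Speed limits (degrees/s): [136.94, 136.94, 172.46, 172.46, 180, 180, 180].

## Interface

Orientations are given as [roll, pitch, yaw] about the fixed x, y, z axes, in that order (R = Rz(yaw) Ry(pitch) Rx(roll)).
In Python, from rig import * gives the robot as it stands. The module is installed in compiled form; this text tells all that it offers.
- The arm moves only by the shell command python3 -m crank 'ROWS' [OPENING]. ROWS is JSON, a list that holds one entry, the list of rows, each a list of 6 numbers: the shift along the tool's x, y, z in mm, then the turn, a rotation vector about the tool's x, y, z in rad. In form: [[[x, y, z, ax, ay, az], ...]]. A call has 1 to 12 rows; each row shifts and turns the commanded pose from where the row before left it, along the tool's axes as they then stand; what a row does not reach is not made up. A row lasts 1/8 s, in which the tool goes at most 62.5 mm and 10.7 degrees, less where a joint would pass 70% of its speed; a pose out of reach is approached as far as the arm can. A call is refused whole if a number of a shift passes 62.5 or a number of a turn 0.188, either way. A call with a gripper value outside its range is refused whole. OPENING is the opening, from 0 (shut) to 1 (fully open), set as the call begins (- or left out, the last holds). The fingers move at their own pace and stop on an object; the grip force is fixed at half the most. Time passes only in rows, so rows that do not move let the fingers close. It gives the time, the measured TCP pose, the force, the opening and the grip force at its end, in the units of the state.
- get_obs(): the state, without advancing time (a new reading comes with each control period).
- read_camera(name): name is "scene" or "top"; returns a dict with "image" (400x640x3 uint8, red, green, blue), "vertical_fov" (degrees; the focal length in pixels is half the picture's height over the tangent of half this angle, whatever the lens; pixels are square), "cx", "cy" (the principal point, pixels), "T" (4x4, takes a point from camera to world coordinates). Camera axes: x right, y up, looking along -z (the intrinsics and any distortion apply to the point x, -y, -z); pixel columns grow to the right and rows downward; lengths in m; the calibration is good to about 2 mm. A picture is of the moment at which its call begins. There is no depth.
- close_job(): hands the job in; it is judged then, once.
Trained networks look in the newest picture that a camera, given by its name, has taken for a name from the list of things; names that differ only in an ending like _2 or _b are one class to them, and where a whole thing is asked for, a point or a joint stands for the part that bears it (a point fixed in the world has none). Each returns a list of dicts, best first, with "conf" (0 to 1); they miss things now and then, are a little off and sometimes report something else, mostly with a low value. They report only what shows in the picture. A call takes as long as a camera call. They do not tell look-alikes from the thing itself.
- boxes_of(camera, query): "point" ([x, y, z] in m, in world coordinates, good to about 4 mm: the middle of the surface that is visible of it).
- outline_of(camera, query): "mask" (400x640 bool, what is visible of it).
- mark_of(camera, query): "point" ([x, y, z] in m, in world coordinates, good to about 4 mm: a listed point, or the origin of a listed thing).
The state is a dict: "clock": time; "joint_pos": joint angles; "joint_vel": joint speeds; "joint_efforts": joint torques, N m; "tool_pos": TCP position; "eef_rot": TCP orientation; "ft_force": force on the tool from outside, world axes, zero at the start; "wrist_torque": the same for the moment, N m; "width": finger opening in m; "grip_force": force on a finger pad.
Only numpy, scipy, OpenCV 4.12 (cv2) and the standard library are available. Lean on these libraries where they do the work, as an engineer would, in place of code of your own. Each camera call takes 0.05 s, during which the arm holds its last target. There are 200 camera calls.

## Working session

There is one attempt and no reset: what is moved stays moved. The work goes in short steps, Python scripts to look and compute and a shell command to move; the robot and the scene stay as the last step left them, time stands still between calls to the robot, and variables do not carry over. Pictures are saved under pics/ and viewed, at most 11 in all, crops included, and the job is handed in when it is done.

```bash
mkdir -p pics
python3 - <<'E'
from rig import *
import cv2,numpy as np
o=get_obs();print(o['clock'],o['tool_pos'],o['eef_rot'],o['width'])
for c in("scene","top"):
    r=read_camera(c);cv2.imwrite(f"pics/{c}0.png",r["image"][:,:,::-1])
    print(c,r["vertical_fov"],r["cx"],r["cy"],np.round(r["T"],3).tolist(),[k for k in r])
    f=200/np.tan(np.radians(r["vertical_fov"]/2));Ti=np.linalg.inv(r["T"])
    for q in["kiln_shelf","shelf_top","tray","shard1","rub_block","tongs","tongs_grip","tongs_tip","tongs_arm","banding_wheel","jar","glaze_tub","brush_cup","kiln_post"]:
        for d in mark_of(c,q)[:4]:
            p=Ti@np.r_[d["point"],1];
            print(q,round(d["conf"],2),np.round(d["point"],3),"px",int(r["cx"]+f*p[0]/-p[2]),int(r["cy"]-f*p[1]/-p[2]))
E
```

```text
0.0 [0.1731174  0.60001294 0.23043288] [-1.79905360e+02  6.57086266e-03  1.63910190e+02] 0.08569050361321409
scene 54.910249949936464 317.7682792377639 201.57265754244978 [[0.745, -0.49, 0.452, 1.059], [0.667, 0.566, -0.485, -0.554], [-0.018, 0.663, 0.748, 0.911], [0.0, 0.0, 0.0, 1.0]] ['image', 'vertical_fov', 'cx', 'cy', 'T']
kiln_shelf 0.67 [ 0.532 -0.008  0.004] px 313 212
shelf_top 0.92 [ 0.527 -0.006  0.048] px 312 201
tray 0.67 [ 0.68  -0.012  0.003] px 350 239
shard1 0.6 [ 0.551 -0.029  0.05 ] px 313 209
shard1 0.48 [0.58  0.022 0.043] px 332 206
shard1 0.36 [0.504 0.003 0.042] px 309 198
shard1 0.29 [ 0.448 -0.372  0.002] px 200 275
rub_block 0.98 [ 0.491  0.387 -0.004] px 378 145
rub_block 0.76 [ 0.643  0.43  -0.   ] px 421 156
rub_block 0.75 [0.325 0.363 0.   ] px 339 128
tongs 0.97 [ 0.491  0.228 -0.   ] px 351 167
tongs 0.4 [ 0.552 -0.027  0.048] px 314 210
tongs_grip 0.89 [0.494 0.223 0.009] px 351 166
tongs_grip 0.7 [ 0.611 -0.267 -0.007] px 270 286
tongs_tip 0.94 [0.592 0.249 0.01 ] px 379 175
tongs_tip 0.67 [ 0.528 -0.006  0.051] px 312 201
tongs_tip 0.29 [0.493 0.22
[... 1217 characters left out ...]
21   0.002] px 387 133
tongs 0.85 [0.494 0.231 0.001] px 235 227
tongs_grip 0.72 [0.492 0.228 0.016] px 234 227
tongs_tip 0.9 [0.589 0.244 0.01 ] px 230 193
tongs_tip 0.2 [ 0.611 -0.272  0.004] px 411 184
tongs_arm 0.64 [0.388 0.208 0.001] px 242 264
banding_wheel 0.92 [ 0.668 -0.471  0.002] px 480 164
banding_wheel 0.86 [ 0.612 -0.269  0.003] px 410 184
banding_wheel 0.74 [ 0.624 -0.269  0.057] px 414 176
banding_wheel 0.64 [ 0.535 -0.003  0.048] px 317 210
jar 0.77 [ 0.62  -0.268  0.057] px 414 177
glaze_tub 0.9 [ 0.448 -0.372  0.003] px 448 241
glaze_tub 0.36 [ 0.533 -0.003  0.049] px 317 211
brush_cup 0.89 [ 0.708  0.254 -0.   ] px 228 153
kiln_post 0.71 [ 0.764 -0.208  0.004] px 387 132
```

```bash
ls -la; nproc
```

```text
total 12
drwxr-xr-x  3 agent agent 4096 Nov 28 22:44 .
drwxr-xr-x 23 root  root  4096 Nov 28 22:44 ..
drwxr-xr-x  2 agent agent 4096 Nov 28 22:44 pics
4
```

View pics/top0.png

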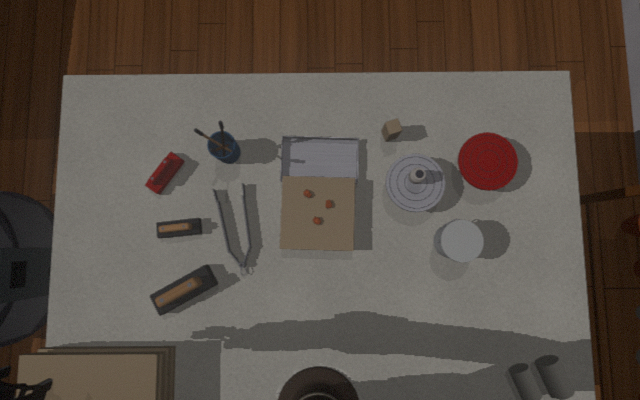

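View pics/scene0.png

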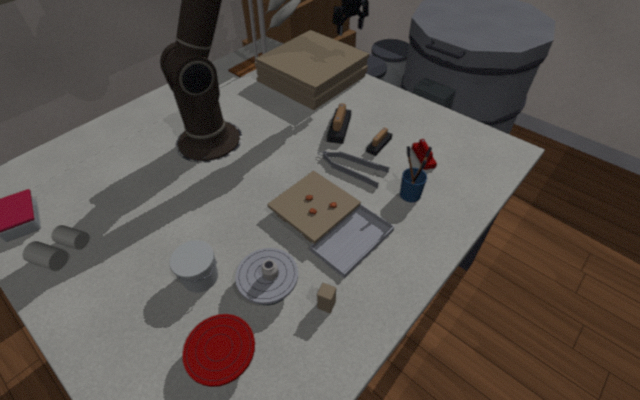

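Top view: candidates for rub_block are a red block (165,172), a large dark one (184,290) and a small dark one (180,229), so the small dark one. Banding wheel: grey (415,183) with the jar, not the red one (487,161). Tray is at (319,159), shards at (307,194), (329,204) and (317,220), tongs at (234,227) with tips up (+x). Next I check the block's choice and measure orientations.

```bash
cat > h.py <<'E'
from rig import *
import cv2,numpy as np
def plane(r,uv,z):
    f=200/np.tan(np.radians(r["vertical_fov"]/2)); uv=np.asarray(uv,float)
    d=np.c_[(uv[:,0]-r["cx"])/f,-(uv[:,1]-r["cy"])/f,-np.ones(len(uv))]@r["T"][:3,:3].T
    o=r["T"][:3,3]; return (o+d*((z-o[2])/d[:,2])[:,None])[:,:2]
def rects(c,q,z,n=3):
    r=read_camera(c)
    for d in outline_of(c,q)[:n]:
        v,u=np.nonzero(d["mask"])
        if len(u)<20: continue
        b=cv2.minAreaRect((plane(r,np.c_[u,v],z)*1000).astype(np.float32))
        print(c,q,round(d["conf"],2),"px",int(u.mean()),int(v.mean()),"ctr",np.round(b[0]),"size",np.round(b[1]),"ang",round(b[2],1))
    return r
E
python3 - <<'E'
from h import *
for c in("top","scene"):
    rects(c,"rub_block",.024);rects(c,"kiln_shelf",.046,1);r=rects(c,"tongs",.026,1)
    for q in("shard1","jar","kiln_post"): rects(c,q,.05,4)
    if c=="top": im=r["image"][140:320,130:270]
    else: im=r["image"][80:260,270:410]
    cv2.imwrite(f"pics/crop_{c}.png",cv2.resize(im[:,:,::-1],None,fx=3.3,fy=3.3,interpolation=cv2.INTER_CUBIC))
E
```

```text
top rub_block 0.9 px 178 227 ctr [494. 382.] size [ 48. 128.] ang 5.9
top rub_block 0.83 px 163 172 ctr [649. 428.] size [ 55. 122.] ang 53.4
top rub_block 0.81 px 182 289 ctr [325. 364.] size [ 66. 181.] ang 29.1
top kiln_shelf 0.68 px 316 212 ctr [530.  -2.] size [202. 202.] ang 86.8
top tongs 0.72 px 234 227 ctr [488. 227.] size [242.  90.] ang 9.7
top shard1 0.6 px 327 203 ctr [554. -33.] size [16. 19.] ang 89.4
top shard1 0.6 px 306 193 ctr [581.  26.] size [19. 19.] ang 89.5
top shard1 0.46 px 315 220 ctr [509.   0.] size [16. 11.] ang 89.5
top shard1 0.36 px 245 223 ctr [506. 189.] size [214.  23.] ang 2.2
top jar 0.49 px 415 175 ctr [ 628. -274.] size [44. 42.] ang 89.5
top kiln_post 0.88 px 390 129 ctr [ 758. -208.] size [53. 55.] ang 18.2
top kiln_post 0.19 px 306 193 ctr [583.  26.] size [19. 16.] ang 89.5
scene rub_block 0.68 px 422 153 ctr [648. 419.] size [ 60. 145.] ang 48.5
scene rub_block 0.65 px 378 141 ctr [497. 380.] size [ 54. 153.] ang 8.8
scene rub_block 0.63 px 338 124 ctr [316. 373.] size [ 68. 243.] ang 30.2
scene kiln_shelf 0.76 px 313 205 ctr [530.  -9.] size [215. 212.] ang 87.6
scene tongs 0.85 px 354 165 ctr [500. 214.] size [231. 100.] ang 11.4
scene shard1 0.42 px 312 210 ctr [553. -33.] size [24. 23.] ang 41.0
scene kiln_post 0.15 px 268 269 ctr [ 599. -253.] size [42. 64.] ang 47.4
```

View pics/crop_top.png

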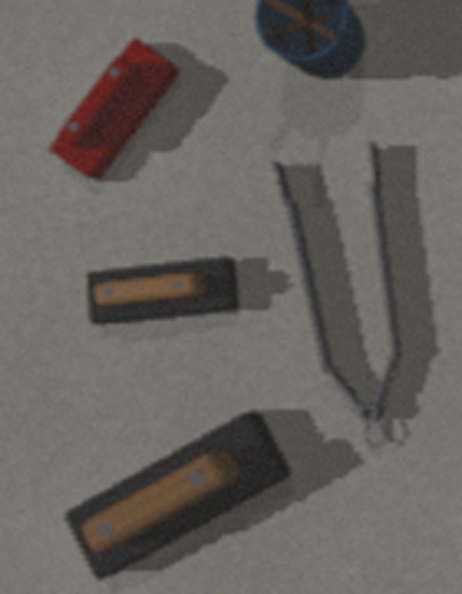

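The crop shows the small dark block (long side ~120 mm across world y, yaw ~+5.5°) at crop (163,290), distinct from the red and the large dark one: choice confirmed. I move above it.

```bash
cat >> h.py <<'E'
def go(x,y,z,yaw=None):
    o=get_obs();p=np.array(o["tool_pos"]);from scipy.spatial.transform import Rotation as R
    Rm=R.from_euler("xyz",o["eef_rot"],degrees=True)
    e=o["eef_rot"]
    print("t",o["clock"],"pos",np.round(p,4),"rot",np.round(e,2),"w",round(o["width"],4),"F",np.round(o["ft_force"],1))
    Rt=R.from_euler("xyz",[180,0,e[2] if yaw is None else yaw],degrees=True)
    print("shift now-frame mm",np.round(Rm.inv().apply(np.array([x,y,z])-p)*1000,1),"| target-frame",np.round(Rt.inv().apply(np.array([x,y,z])-p)*1000,1),"turn",np.round((Rm.inv()*Rt).as_rotvec(),3))
E
python3 -m crank '[[[0,0,0,0,0,0.17],[0,0,0,0,0,0.17],[0,0,0,0,0,0.17],[0,0,0,0,0,0.17],[0,0,0,0,0,0.17],[0,0,0,0,0,0.17],[0,0,0,0,0,0.17]]]' 1
python3 -m crank '[[[-31,37,0,0,0,0],[-31,37,0,0,0,0],[-31,37,0,0,0,0],[-31,37,0,0,0,0],[-31,37,0,0,0,0],[-31,37,0,0,0,0],[-31,37,0,0,0,0],[-31,37,0,0,0,0],[0,0,0,0,0,0],[0,0,0,0,0,0]]]'
python3 -c "
from h import *
go(.490,.383,.10,95.5)"
```

```text
clock: 3.58
tool_pos: [0.1731, 0.6005, 0.2313]
eef_rot: [-180.0, -0.0, 95.4]
ft_force: [0.2, 0.7, -1.2]
width: 0.0852
grip_force: 0.0
clock: 4.82
tool_pos: [0.4921, 0.3836, 0.2311]
eef_rot: [-180.0, -0.0, 95.7]
ft_force: [-0.3, 0.5, -0.3]
width: 0.0856
grip_force: 0.0
t 4.825 pos [0.4921 0.3836 0.2311] rot [-1.7997e+02 -2.0000e-02  9.5720e+01] w 0.0856 F [-0.3  0.5 -0.3]
shift now-frame mm [ -0.5  -2.1 131.1] | target-frame [ -0.4  -2.2 131.1] turn [-0.001 -0.     0.004]
```

```bash
python3 -m crank '[[[0,-2,45,0,0,0],[0,0,45,0,0,0],[0,0,45,0,0,0],[0,0,38,0,0,0],[0,0,20,0,0,0],[0,0,10,0,0,0],[0,0,0,0,0,0]]]'
python3 -m crank '[[[0,0,0,0,0,0],[0,0,0,0,0,0],[0,0,0,0,0,0],[0,0,0,0,0,0],[0,0,0,0,0,0],[0,0,0,0,0,0]]]' 0
python3 -m crank '[[[0,0,-20,0,0,0],[0,0,-40,0,0,0],[0,0,-40,0,0,0],[0,0,-20,0,0,0],[0,0,0,0,0,0]]]'
python3 - <<'E'
from h import *
rects("top","rub_block",.14);r=rects("scene","rub_block",.14)
cv2.imwrite("pics/grip.png",r["image"][:,:,::-1])
sx=.53;sy=-.004
go(.43,0,.12,87)
E
```

```text
clock: 5.7
tool_pos: [0.4905, 0.3836, 0.0286]
eef_rot: [180.0, -0.0, 95.8]
ft_force: [-0.3, -0.2, 0.3]
width: 0.0855
grip_force: 0.0
clock: 6.45
tool_pos: [0.4911, 0.3833, 0.0289]
eef_rot: [179.9, -0.0, 95.7]
ft_force: [0.6, 0.4, 6.1]
width: 0.0186
grip_force: 60.0
clock: 7.08
tool_pos: [0.491, 0.3836, 0.1504]
eef_rot: [179.9, -0.1, 95.7]
ft_force: [-0.8, -0.3, -2.9]
width: 0.019
grip_force: 59.4
top rub_block 0.81 px 163 172 ctr [626. 379.] size [ 47. 104.] ang 53.3
top rub_block 0.78 px 182 289 ctr [339. 322.] size [ 61. 162.] ang 29.3
top rub_block 0.77 px 169 224 ctr [494. 366.] size [45. 91.] ang 6.2
scene rub_block 0.78 px 379 115 ctr [492. 371.] size [ 58. 140.] ang 10.5
scene rub_block 0.73 px 423 154 ctr [703. 293.] size [ 54. 137.] ang 49.5
scene rub_block 0.56 px 325 297 ctr [ 793. -250.] size [38. 67.] ang 34.4
t 7.275 pos [0.4896 0.3825 0.1469] rot [-1.7988e+02  9.0000e-02  9.5730e+01] w 0.0189 F [-0.  -0.8 -3.9]
shift now-frame mm [-374.6  -97.5   27.7] | target-frame [-385.1  -39.5   26.9] turn [-0.002  0.002  0.152]
```

View pics/grip.png

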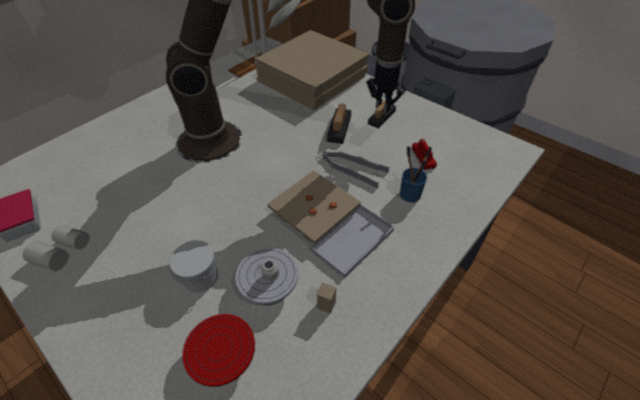

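The block (380,112) is held level in the gripper and the shards are still on the shelf. Now over the near part of the shelf.

```bash
python3 -m crank '[[[0,0,0,0,0,0.15],[-48,-2,0,0,0,0],[-48,-2,0,0,0,0],[-48,-2,0,0,0,0],[-48,-2,0,0,0,0],[-48,-2,0,0,0,0],[-48,-2,0,0,0,0],[-48,-2,0,0,0,0],[-47,-1,0,0,0,0],[0,0,0,0,0,0],[0,0,0,0,0,0]]]'
python3 - <<'E'
from h import *
r=rects("top","shard1",.05);rects("top","kiln_shelf",.046,1)
go(.455,.001,.077,87)
E
```

```text
clock: 8.65
tool_pos: [0.4561, 0.0015, 0.1478]
eef_rot: [-179.9, 0.0, 87.1]
ft_force: [1.2, 0.5, -3.2]
width: 0.019
grip_force: 59.4
top shard1 0.42 px 327 203 ctr [554. -31.] size [14. 14.] ang 89.5
top kiln_shelf 0.92 px 322 195 ctr [530.  -6.] size [200. 202.] ang 89.0
t 8.85 pos [0.4563 0.0024 0.148 ] rot [-179.97    0.     87.25] w 0.0189 F [ 0.3  1.2 -3.4]
shift now-frame mm [-1.4 -1.2 71. ] | target-frame [-1.5 -1.3 71. ] turn [-0.001  0.     0.004]
```

```bash
python3 -m crank '[[[-1,-1,30,0,0,0],[0,0,25,0,0,0],[0,0,12,0,0,0],[0,0,0,0,0,0],[0,0,0,0,0,0]]]'; python3 -m crank '[[[0,0,3,0,0,0],[0,0,0,0,0,0]]]'
```

```text
clock: 9.48
tool_pos: [0.456, 0.0005, 0.0819]
eef_rot: [179.9, -0.0, 87.1]
ft_force: [-0.1, 0.2, -3.5]
width: 0.0191
grip_force: 59.2
clock: 9.72
tool_pos: [0.4555, 0.0005, 0.0785]
eef_rot: [180.0, -0.0, 87.1]
ft_force: [0.5, 0.2, -2.6]
width: 0.0188
grip_force: 59.3
```

```bash
python3 -m crank '[[[0,0,2,0,0,0],[0,0,0,0,0,0]]]'; python3 -m crank '[[[0,13,0,0,0,0],[0,13,0,0,0,0],[0,13,0,0,0,0],[0,13,0,0,0,0],[0,13,0,0,0,0],[0,13,0,0,0,0],[0,13,0,0,0,0],[0,13,0,0,0,0],[0,13,0,0,0,0],[0,13,0,0,0,0],[0,13,0,0,0,0],[0,0,0,0,0,0]]]'
python3 - <<'E'
from h import *
r=rects("top","rub_block",.06,4)
cv2.imwrite("pics/push.png",cv2.resize(r["image"][120:270,240:440,::-1],None,fx=4,fy=4,interpolation=cv2.INTER_CUBIC))
E
```

```text
clock: 9.98
tool_pos: [0.4553, 0.0004, 0.0762]
eef_rot: [-180.0, -0.0, 87.1]
ft_force: [-0.7, 0.5, -3.8]
width: 0.0194
grip_force: 59.3
clock: 11.48
tool_pos: [0.5992, -0.0069, 0.0763]
eef_rot: [180.0, 0.0, 87.1]
ft_force: [-1.7, 0.3, -3.6]
width: 0.019
grip_force: 59.4
top rub_block 0.75 px 163 172 ctr [642. 412.] size [ 53. 117.] ang 54.5
top rub_block 0.65 px 182 289 ctr [329. 351.] size [ 61. 172.] ang 28.2
top rub_block 0.64 px 337 189 ctr [594. -57.] size [11. 38.] ang 89.2
```

View pics/push.png

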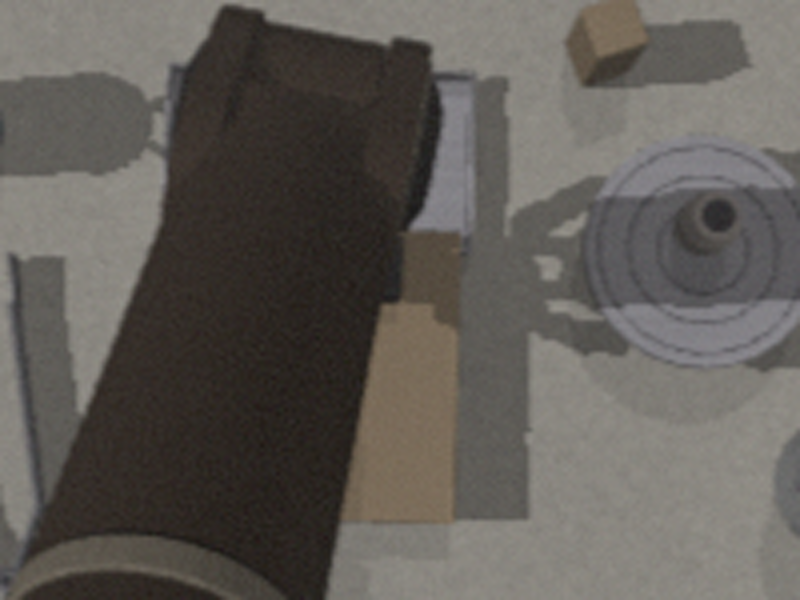

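The arm hides the shards; the block's end (crop 392,270) is near the far edge (crop row ~232). I push another ~28 mm, past the edge, and return.

```bash
python3 -m crank '[[[0,8,0,0,0,0],[0,8,0,0,0,0],[0,8,0,0,0,0],[0,4,0,0,0,0],[0,0,0,0,0,0],[0,0,0,0,0,0]]]'; python3 -m crank '[[[0,0,-20,0,0,0],[0,0,-40,0,0,0],[30,-40,-15,0,0,0],[45,-40,0,0,0,0],[45,-40,0,0,0,0],[45,-20,0,0,0,0],[45,0,0,0,0,0],[45,0,0,0,0,0],[0,0,0,0,0,0],[0,0,0,0,0,0]]]'
python3 - <<'E'
from h import *
r=rects("top","shard1",.005,5)
for d in mark_of("top","shard1"): print(d["conf"],np.round(d["point"],3))
rects("scene","shard1",.005,5)
go(.490,.383,.15,90)
cv2.imwrite("pics/tray.png",cv2.resize(r["image"][110:270,240:400,::-1],None,fx=3.7,fy=3.7,interpolation=cv2.INTER_CUBIC))
E
```

```text
clock: 12.32
tool_pos: [0.6258, -0.0082, 0.0761]
eef_rot: [-180.0, -0.0, 87.1]
ft_force: [0.6, 0.0, -3.5]
width: 0.0189
grip_force: 59.4
clock: 13.58
tool_pos: [0.4992, 0.253, 0.1522]
eef_rot: [180.0, 0.0, 87.1]
ft_force: [0.3, -1.5, -3.8]
width: 0.019
grip_force: 60.0
top shard1 0.41 px 221 144 ctr [742. 280.] size [146.  81.] ang 35.7
0.61 [0.64  0.026 0.01 ]
0.46 [ 0.638 -0.     0.016]
0.36 [ 0.644 -0.042  0.011]
0.16 [0.494 0.228 0.016]
scene shard1 0.73 px 265 276 ctr [ 581. -253.] size [170. 170.] ang 5.8
scene shard1 0.6 px 194 265 ctr [ 411. -362.] size [119. 175.] ang 76.5
t 13.825 pos [0.4993 0.2524 0.1516] rot [ 1.7999e+02 -1.0000e-02  8.7030e+01] w 0.0187 F [-0.5  0.  -3.3]
shift now-frame mm [129.9 -16.1   1.6] | target-frame [130.6  -9.3   1.6] turn [ 0.    -0.    -0.052]
```

View pics/tray.png

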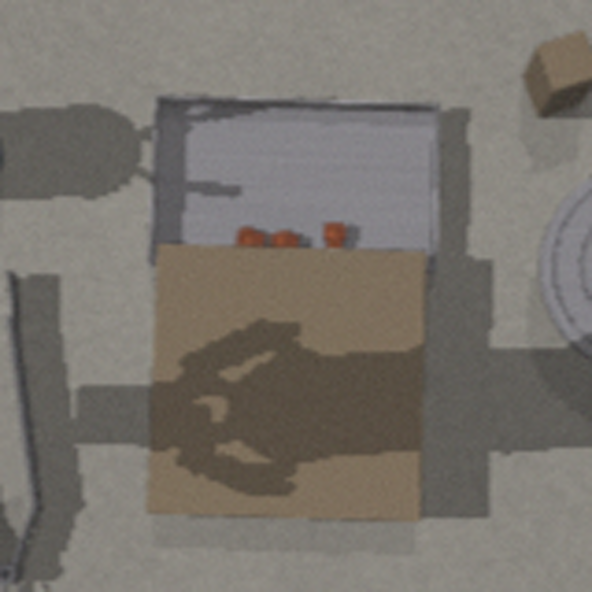

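All three shards lie in the tray at its near side (crop (250,238), (286,240), (335,235)) and the shelf is clear. Put the block back.

```bash
python3 -m crank '[[[49,-5,0,0,0,0],[49,-6,0,0,0,0],[49,-6,0,0,0,0],[0,0,30,0,0,0],[0,0,40,0,0,0],[0,0,30,0,0,0],[0,0,12,0,0,0],[0,0,5,0,0,0],[0,0,0,0,0,0],[0,0,0,0,0,0]]]'
```

```text
clock: 15.08
tool_pos: [0.4901, 0.4017, 0.0355]
eef_rot: [179.9, -0.1, 87.1]
ft_force: [0.3, 0.4, -2.7]
width: 0.0192
grip_force: 59.8
```

```bash
python3 -m crank '[[[0,0,5,0,0,0],[0,0,2,0,0,0],[0,0,0,0,0,0]]]'; python3 -m crank '[[[0,0,0,0,0,0],[0,0,0,0,0,0],[0,0,0,0,0,0],[0,0,0,0,0,0],[0,0,0,0,0,0]]]' 1
python3 -m crank '[[[0,0,-30,0,0,0],[0,0,-45,0,0,0],[0,0,-45,0,0,0],[0,0,0,0,0,0]]]'
python3 - <<'E'
from h import *
for c in("top","scene"):
    read_camera(c)
    for q in("rub_block","tongs_grip","tongs_tip","tongs_arm","tongs"):
        for d in mark_of(c,q)[:3]: print(c,q,round(d["conf"],2),np.round(d["point"],3))
E
```

```text
clock: 15.45
tool_pos: [0.4898, 0.4016, 0.0288]
eef_rot: [180.0, -0.1, 87.1]
ft_force: [-2.2, -1.1, 9.6]
width: 0.019
grip_force: 61.6
clock: 16.08
tool_pos: [0.4894, 0.4012, 0.0272]
eef_rot: [-180.0, 0.0, 87.1]
ft_force: [-0.4, 0.5, -0.0]
width: 0.0852
grip_force: 0.0
clock: 16.58
tool_pos: [0.4914, 0.4025, 0.1513]
eef_rot: [179.7, -0.3, 87.1]
ft_force: [0.0, -0.3, -0.0]
width: 0.0853
grip_force: 0.0
top rub_block 0.95 [0.487 0.403 0.001]
top rub_block 0.92 [ 0.326  0.366 -0.003]
top rub_block 0.86 [ 0.648  0.433 -0.001]
top tongs_grip 0.65 [0.494 0.227 0.016]
top tongs_tip 0.97 [0.585 0.249 0.01 ]
top tongs_arm 0.63 [0.39  0.208 0.   ]
top tongs_arm 0.27 [ 0.524 -0.002 -0.   ]
top tongs 0.74 [0.493 0.227 0.   ]
scene rub_block 0.68 [ 0.487  0.405 -0.003]
scene rub_block 0.61 [0.322 0.364 0.001]
scene rub_block 0.58 [0.646 0.43  0.001]
scene tongs_grip 0.98 [0.494 0.225 0.007]
scene tongs_tip 0.73 [0.593 0.245 0.012]
scene tongs_arm 0.84 [0.389 0.209 0.001]
scene tongs 0.95 [0.491 0.224 0.001]
```

Run:
```python
from h import *
print(np.round(get_obs()["joint_pos"],1))
go(.4925,.2272,.15,11)
go(.4925,.2272,.15,191)
```

```text
[-59.6  30.   22.5  96.6 -13.3  56.1 -35.2]
t 17.175 pos [0.4893 0.4011 0.1469] rot [-1.7998e+02  3.0000e-02  8.7130e+01] w 0.0857 F [-0.2 -0.  -0.4]
shift now-frame mm [-173.5   11.8   -3. ] | target-frame [-30.1 171.3  -3.1] turn [0.000e+00 1.000e-03 1.329e+00]
t 17.175 pos [0.4893 0.4011 0.1469] rot [-1.7998e+02  3.0000e-02  8.7130e+01] w 0.0857 F [-0.2 -0.  -0.4]
shift now-frame mm [-173.5   11.8   -3. ] | target-frame [  30.1 -171.3   -3.1] turn [-1.000e-03  0.000e+00 -1.813e+00]
```

```bash
python3 -m crank '[[[0,0,0,0,0,0.166],[0,0,0,0,0,0.166],[0,0,0,0,0,0.166],[0,0,0,0,0,0.166],[0,0,0,0,0,0.166],[0,0,0,0,0,0.166],[0,0,0,0,0,0.166],[0,0,0,0,0,0.166],[0,0,0,0,0,0]]]'
python3 -m crank '[[[-8,43,0,0,0,0],[-7,43,0,0,0,0],[-7,43,0,0,0,0],[-7,43,0,0,0,0],[0,0,0,0,0,0],[0,0,0,0,0,0]]]'
python3 - <<'E'
from h import *
print(np.round(get_obs()["joint_pos"],1))
go(.4925,.2272,.002,11)
E
```

```text
clock: 18.3
tool_pos: [0.4892, 0.4013, 0.1471]
eef_rot: [180.0, 0.0, 11.1]
ft_force: [-0.6, -1.0, 0.7]
width: 0.0855
grip_force: 0.0
clock: 19.05
tool_pos: [0.494, 0.2274, 0.1475]
eef_rot: [-180.0, -0.0, 11.2]
ft_force: [0.4, -0.1, 0.6]
width: 0.0852
grip_force: 0.0
[-63.3  25.6  44.3 110.3 -22.3  52.9 -86.9]
t 19.05 pos [0.494  0.2274 0.1475] rot [-1.7995e+02 -2.0000e-02  1.1190e+01] w 0.0852 F [ 0.4 -0.1  0.6]
shift now-frame mm [-1.600e+00  1.000e-01  1.455e+02] | target-frame [-1.600e+00 -1.000e-01  1.455e+02] turn [-0.001 -0.     0.003]
```

```bash
python3 -m crank '[[[-2,0,40,0,0,0],[0,0,40,0,0,0],[0,0,35,0,0,0],[0,0,15,0,0,0],[0,0,10,0,0,0],[0,0,0,0,0,0]]]'
python3 -m crank '[[[0,0,5,0,0,0],[0,0,4,0,0,0],[0,0,0,0,0,0]]]'
python3 - <<'E'
from h import *
r=rects("scene","tongs",.026,1)
cv2.imwrite("pics/tg.png",cv2.resize(r["image"][90:240,270:470,::-1],None,fx=4,fy=4,interpolation=cv2.INTER_CUBIC))
go(.4925,.2272,-.002,11)
E
```

```text
clock: 19.8
tool_pos: [0.4921, 0.2268, 0.0074]
eef_rot: [-180.0, -0.0, 11.1]
ft_force: [0.7, -1.4, 0.7]
width: 0.0855
grip_force: 0.0
clock: 20.18
tool_pos: [0.4919, 0.2265, -0.0017]
eef_rot: [-180.0, -0.0, 11.1]
ft_force: [-0.6, 0.1, 0.2]
width: 0.0855
grip_force: 0.0
scene tongs 0.69 px 355 166 ctr [498. 221.] size [235. 107.] ang 8.1
t 20.275 pos [ 0.492   0.2265 -0.0015] rot [-1.7999e+02 -1.0000e-02  1.1040e+01] w 0.0854 F [-0.3 -1.   0.8]
shift now-frame mm [ 0.6 -0.6  0.5] | target-frame [ 0.6 -0.6  0.5] turn [-0.    -0.     0.001]
```

View pics/tg.png

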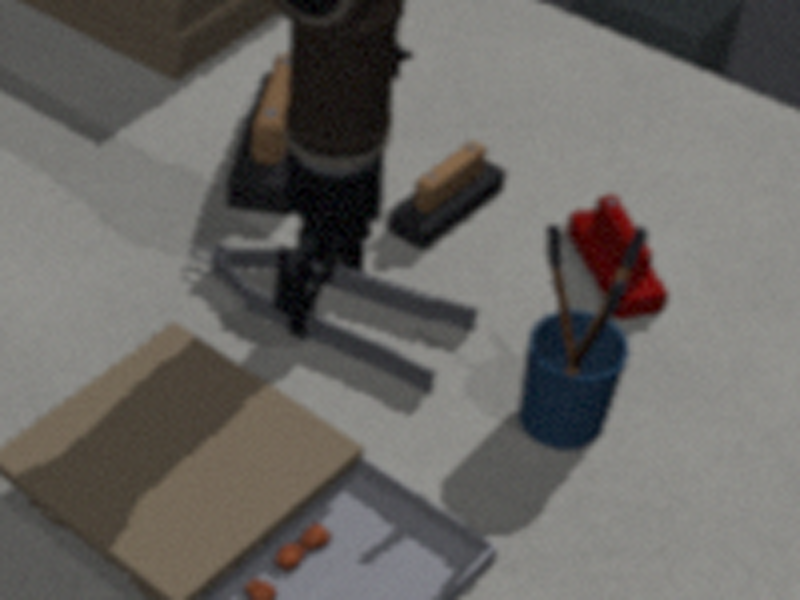

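The fingers straddle both arms at the grip place (crop (300,270)), shards lie flat in the tray, the block stands. Pinch to 60 mm.

```bash
python3 -m crank '[[[0,0,0,0,0,0],[0,0,0,0,0,0],[0,0,0,0,0,0],[0,0,0,0,0,0]]]' 0.7
python3 -m crank '[[[0,0,-3,0,0,0],[0,0,-7,0,0,0],[0,0,-20,0,0,0],[0,0,-30,0,0,0],[0,0,-40,0,0,0],[0,0,-40,0,0,0],[0,0,-30,0,0,0],[0,0,-10,0,0,0],[0,0,0,0,0,0]]]'
python3 - <<'E'
from h import *
for c in("top","scene"):
    r=read_camera(c)
    for q in("tongs_grip","tongs_tip","tongs_arm","tongs","jar","wheel_head"):
        for d in mark_of(c,q)[:2]: print(c,q,round(d["conf"],2),np.round(d["point"],3))
cv2.imwrite("pics/lift.png",cv2.resize(r["image"][60:210,270:470,::-1],None,fx=4,fy=4,interpolation=cv2.INTER_CUBIC))
print(np.round(get_obs()["joint_pos"],1))
go(.52,-.267,.2,0)
E
```

```text
clock: 20.78
tool_pos: [0.4927, 0.2275, -0.0005]
eef_rot: [-179.9, -0.1, 11.1]
ft_force: [-2.1, 1.6, 11.3]
width: 0.0602
grip_force: 13.0
clock: 21.9
tool_pos: [0.4918, 0.2266, 0.1787]
eef_rot: [-180.0, -0.0, 11.1]
ft_force: [-0.0, -0.1, -0.9]
width: 0.06
grip_force: 8.0
top tongs_grip 0.73 [0.492 0.223 0.196]
top tongs_grip 0.69 [0.638 0.023 0.008]
top tongs_tip 0.66 [0.588 0.242 0.191]
top tongs_arm 0.58 [0.39  0.204 0.18 ]
top tongs 0.58 [0.493 0.224 0.179]
top jar 0.54 [ 0.626 -0.268  0.058]
top wheel_head 0.71 [ 0.667 -0.47   0.047]
top wheel_head 0.6 [ 0.613 -0.271  0.049]
scene tongs_grip 0.81 [0.491 0.217 0.187]
scene tongs_tip 0.87 [0.594 0.24  0.19 ]
scene tongs_arm 0.8 [0.386 0.206 0.182]
scene tongs_arm 0.64 [ 0.757 -0.217  0.001]
scene tongs 0.76 [0.493 0.22  0.178]
scene jar 0.71 [ 0.629 -0.263  0.06 ]
scene wheel_head 0.97 [ 0.603 -0.27   0.047]
scene wheel_head 0.81 [ 0.663 -0.469  0.046]
[-65.4  23.3  46.6 108.9 -20.2  56.3 -88.7]
t 22.6 pos [0.492  0.2264 0.1783] rot [-180.      0.     11.04] w 0.0601 F [-0.6 -0.1 -0.4]
shift now-frame mm [-67.  489.7 -21.7] | target-frame [ 28.  493.4 -21.7] turn [-0.     0.     0.193]
```

View pics/lift.png

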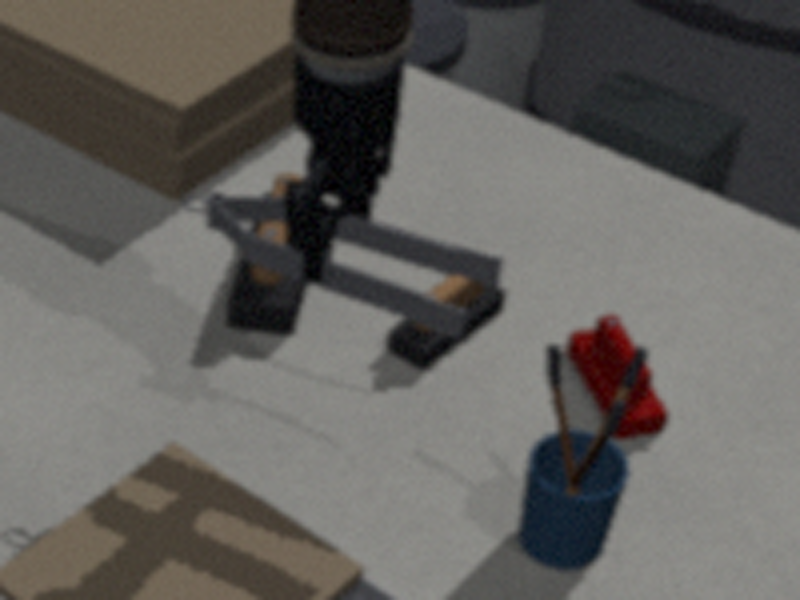

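Tongs are held level and open (grip crop (320,200), tips (485,290)). Carry them high toward the jar, turned to yaw 0.

```bash
python3 -m crank '[[[0,0,-10,0,0,0.1],[0,0,-12,0,0,0.093],[3,20,0,0,0,0],[3,40,0,0,0,0],[3,50,0,0,0,0],[3,50,0,0,0,0],[3,50,0,0,0,0],[3,50,0,0,0,0],[3,40,0,0,0,0],[3,20,0,0,0,0],[0,0,0,0,0,0],[0,0,0,0,0,0]]]'
python3 -c "
from h import *
print(np.round(get_obs()['joint_pos'],1))
go(.5245,-.2655,.2,0)"
```

```text
clock: 24.1
tool_pos: [0.5154, -0.0934, 0.1999]
eef_rot: [-180.0, 0.0, 0.0]
ft_force: [-0.7, -0.6, -1.6]
width: 0.06
grip_force: 8.0
[-36.4  21.2  53.2 110.1 -19.9  58.5 -64.4]
t 24.1 pos [ 0.5154 -0.0934  0.1999] rot [-1.7997e+02  4.0000e-02  3.0000e-02] w 0.06 F [-0.7 -0.6 -1.6]
shift now-frame mm [  9.  172.1  -0.2] | target-frame [ 9.100e+00  1.721e+02 -1.000e-01] turn [-0.001  0.001  0.001]
```

```bash
python3 -m crank '[[[2,20,0,0,0,0],[2,40,0,0,0,0],[2,50,0,0,0,0],[2,40,0,0,0,0],[1,22,0,0,0,0],[0,0,15,0,0,0],[0,0,20,0,0,0],[0,0,15,0,0,0],[0,0,0,0,0,0],[0,0,0,0,0,0]]]'
python3 - <<'E'
from h import *
for c in("top","scene"):
    r=read_camera(c)
    for q in("tongs_grip","tongs_tip","tongs_arm","jar"):
        for d in mark_of(c,q)[:2]: print(c,q,round(d["conf"],2),np.round(d["point"],3))
    s=r["image"][110:260,340:540] if c=="top" else r["image"][190:340,170:370]
    if c=="top": a=s
cv2.imwrite("pics/over.png",cv2.resize(np.vstack([a,s])[:,:,::-1],None,fx=2,fy=2,interpolation=cv2.INTER_CUBIC))
print(np.round(get_obs()["joint_pos"],1))
go(.5245,-.2655,.15,0)
E
```

```text
clock: 25.35
tool_pos: [0.5251, -0.2654, 0.1505]
eef_rot: [180.0, -0.0, 0.0]
ft_force: [0.9, -0.4, -0.4]
width: 0.0599
grip_force: 8.0
top tongs_tip 0.57 [ 0.686 -0.011  0.002]
top jar 0.58 [ 0.624 -0.268  0.058]
scene tongs_grip 0.63 [ 0.528 -0.274  0.16 ]
scene tongs_tip 0.56 [ 0.626 -0.272  0.161]
scene jar 0.86 [ 0.625 -0.262  0.059]
scene jar 0.64 [ 0.45  -0.376 -0.001]
[-12.1  31.4  48.3 104.1 -27.6  57.1 -42.5]
t 25.85 pos [ 0.5249 -0.2656  0.1504] rot [-1.8e+02 -1.0e-02 -1.0e-02] w 0.06 F [ 0.8 -0.1 -1.3]
shift now-frame mm [-0.4 -0.1  0.4] | target-frame [-0.4 -0.1  0.4] turn [-0. -0. -0.]
```

View pics/over.png

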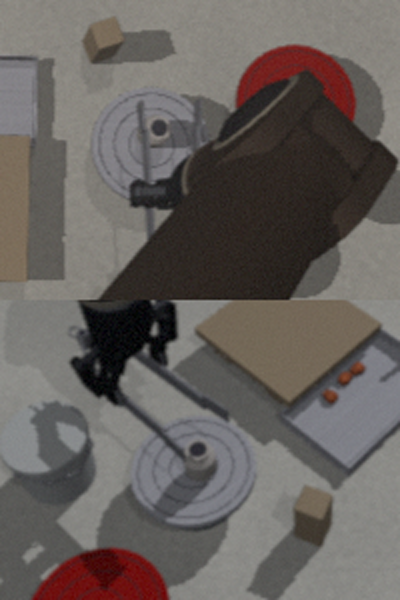

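Tongs hang level above the jar; left tip at top-image (411,162), right (438,158), jar rim (420,174). I convert these to world.

Run:
```python
from h import *
r=read_camera("top")
print("tips",plane(r,[[411,162],[438.5,158.5],[411.5,203]],.177),"jar rim",plane(r,[[419.5,173.5]],.112))
s=read_camera("scene")
# scene crop: px=(170+u/2, 190+(v-300)/2)
print("scene right tip, left tip",plane(s,[[170+183/2,190+155/2],[170+227/2,190+113/2]],.163),"jar rim",plane(s,[[170+199/2,190+150/2]],.112))
```

```text
tips [[ 0.63807704 -0.23038757]
 [ 0.64599633 -0.29662061]
 [ 0.53919939 -0.22825518]] jar rim [[ 0.62214543 -0.26715375]]
scene right tip, left tip [[ 0.64373032 -0.3008584 ]
 [ 0.64039204 -0.22750524]] jar rim [[ 0.62486983 -0.26598964]]
```

```bash
python3 -m crank '[[[0,2,10,0,0,0],[0,0,20,0,0,0],[0,0,20,0,0,0],[0,0,16,0,0,0],[0,0,8,0,0,0],[0,0,4,0,0,0],[0,0,0,0,0,0],[0,0,0,0,0,0]]]'
python3 - <<'E'
from h import *
for c in("top","scene"):
    r=read_camera(c)
    for q in("tongs_tip","jar"):
        for d in mark_of(c,q)[:1]: print(c,q,round(d["conf"],2),np.round(d["point"],3))
    s=r["image"][110:260,340:540] if c=="top" else r["image"][190:340,170:370]
    if c=="top": a=s
cv2.imwrite("pics/at.png",cv2.resize(np.vstack([a,s])[:,:,::-1],None,fx=2,fy=2,interpolation=cv2.INTER_CUBIC))
go(.5245,-.2675,.072,0)
E
```

```text
clock: 26.95
tool_pos: [0.5252, -0.2678, 0.0728]
eef_rot: [180.0, -0.1, -0.0]
ft_force: [0.4, 0.1, -1.2]
width: 0.0599
grip_force: 8.0
top tongs_tip 0.66 [ 0.621 -0.275  0.087]
top jar 0.71 [ 0.622 -0.27   0.058]
scene tongs_tip 0.77 [ 0.627 -0.272  0.084]
scene jar 0.58 [ 0.624 -0.265  0.06 ]
t 27.25 pos [ 0.525  -0.2676  0.0725] rot [ 1.8e+02 -2.0e-02 -0.0e+00] w 0.0601 F [-0.3 -1.  -1.6]
shift now-frame mm [-0.5 -0.1  0.5] | target-frame [-0.5 -0.1  0.5] turn [ 0. -0. -0.]
```

View pics/at.png

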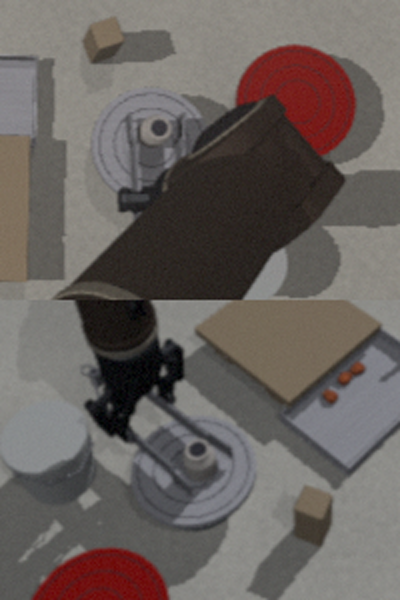

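The jar (crop (157,128) top, (199,457) scene) sits centred between the tips. Close in two steps.

```bash
python3 -m crank '[[[0,0,0,0,0,0],[0,0,0,0,0,0]]]' 0.62
python3 -m crank '[[[0,0,0,0,0,0],[0,0,0,0,0,0],[0,0,0,0,0,0]]]' 0.57
python3 -m crank '[[[0,0,0,0,0,0],[0,0,0,0,0,0],[0,0,0,0,0,0],[0,0,0,0,0,0]]]' 0.45
```

```text
clock: 27.5
tool_pos: [0.5248, -0.2675, 0.0723]
eef_rot: [-180.0, 0.0, -0.0]
ft_force: [0.1, 0.7, -1.5]
width: 0.0532
grip_force: 10.6
clock: 27.88
tool_pos: [0.5249, -0.2676, 0.0723]
eef_rot: [-180.0, -0.0, -0.0]
ft_force: [0.1, 0.2, -1.5]
width: 0.0488
grip_force: 11.5
clock: 28.38
tool_pos: [0.5248, -0.2676, 0.0723]
eef_rot: [-180.0, 0.0, -0.0]
ft_force: [-0.3, -0.4, -0.2]
width: 0.0459
grip_force: 61.1
```

```bash
python3 -m crank '[[[0,0,-4,0,0,0],[0,0,-8,0,0,0],[0,0,-15,0,0,0],[0,0,-20,0,0,0],[0,0,-20,0,0,0],[0,0,-10,0,0,0],[0,0,0,0,0,0],[0,0,0,0,0,0],[0,0,0,0,0,0]]]'
python3 - <<'E'
from h import *
for c in("top","scene"):
    r=read_camera(c)
    for q in("tongs_tip","jar"):
        for d in mark_of(c,q)[:1]: print(c,q,round(d["conf"],2),np.round(d["point"],3))
print(np.round(get_obs()["joint_pos"],1))
go(.432,-.003,.150,0)
E
```

```text
clock: 29.5
tool_pos: [0.5245, -0.2673, 0.1486]
eef_rot: [-180.0, 0.1, -0.0]
ft_force: [-0.0, -0.3, -0.8]
width: 0.0455
grip_force: 61.5
top tongs_tip 0.63 [ 0.618 -0.288  0.158]
top jar 0.77 [ 0.626 -0.269  0.133]
scene tongs_tip 0.77 [ 0.624 -0.289  0.157]
scene jar 0.87 [ 0.627 -0.264  0.135]
[-11.8  31.6  48.2 104.  -27.7  57.  -42.2]
t 29.8 pos [ 0.5247 -0.2676  0.1491] rot [-1.8e+02  2.0e-02 -2.0e-02] w 0.0456 F [-0.4  0.2 -2.7]
shift now-frame mm [ -92.8 -264.6   -0.9] | target-frame [ -92.7 -264.6   -0.9] turn [-0.  0. -0.]
```

```bash
python3 -m crank '[[[-3,-8,0,0,0,0],[-6,-16,0,0,0,0],[-9,-26,0,0,0,0],[-10,-30,0,0,0,0],[-11,-30,0,0,0,0],[-11,-30,0,0,0,0],[-11,-30,0,0,0,0],[-10,-30,0,0,0,0],[-9,-26,0,0,0,0],[-7,-20,0,0,0,0],[-4,-12,0,0,0,0],[-2,-6,0,0,0,0]]]'
python3 -m crank '[[[0,0,0,0,0,0],[0,0,0,0,0,0],[0,0,0,0,0,0],[0,0,0,0,0,0],[0,0,0,0,0,0],[0,0,0,0,0,0]]]'
python3 - <<'E'
from h import *
for c in("top","scene"):
    r=read_camera(c)
    for q in("tongs_tip","jar","shard1","rub_block"):
        for d in mark_of(c,q)[:3]: print(c,q,round(d["conf"],2),np.round(d["point"],3))
cv2.imwrite("pics/end.png",cv2.resize(r["image"][80:280,240:440,::-1],None,fx=3,fy=3,interpolation=cv2.INTER_CUBIC))
go(.432,-.003,.150,0)
E
```

```text
clock: 31.3
tool_pos: [0.4315, -0.0026, 0.1493]
eef_rot: [-180.0, -0.0, 0.1]
ft_force: [0.3, -0.2, -1.1]
width: 0.0457
grip_force: 61.6
clock: 32.05
tool_pos: [0.4319, -0.0036, 0.1493]
eef_rot: [180.0, 0.0, -0.0]
ft_force: [0.5, -0.4, -1.8]
width: 0.0459
grip_force: 61.6
top tongs_tip 0.66 [ 0.528 -0.022  0.158]
top jar 0.58 [ 0.53  -0.007  0.133]
top shard1 0.55 [ 0.635 -0.002  0.014]
top shard1 0.53 [ 0.612 -0.268  0.   ]
top shard1 0.5 [ 0.644 -0.039  0.012]
top rub_block 0.9 [ 0.488  0.404 -0.002]
top rub_block 0.68 [ 0.649  0.433 -0.004]
top rub_block 0.57 [0.326 0.362 0.001]
scene tongs_tip 0.89 [ 0.532 -0.023  0.157]
scene tongs_tip 0.39 [ 0.451 -0.374  0.002]
scene jar 0.68 [ 0.53  -0.001  0.137]
scene jar 0.45 [ 0.453 -0.373  0.003]
scene shard1 0.58 [ 0.642 -0.036  0.015]
scene shard1 0.41 [ 0.635 -0.001  0.008]
scene shard1 0.37 [0.641 0.023 0.01 ]
scene rub_block 0.88 [ 0.489  0.402 -0.003]
scene rub_block 0.74 [0.645 0.432 0.001]
scene rub_block 0.73 [0.321 0.364 0.002]
t 32.55 pos [ 0.4319 -0.0035  0.1493] rot [-1.8e+02 -0.0e+00 -1.0e-02] w 0.0455 F [-0.7 -0.  -1.3]
shift now-frame mm [ 0.1 -0.5 -0.7] | target-frame [ 0.1 -0.5 -0.7] turn [-0. -0. -0.]
```

View pics/end.png

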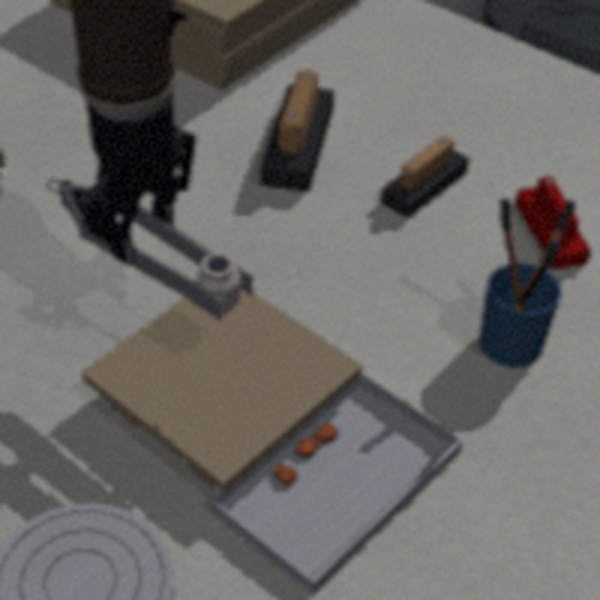

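The jar (crop (218,275)) is upright in the tongs about 87 mm above the cleared shelf. The shards are in the tray at (285,475), (306,447) and (326,433), and the block stands at (425,180).

```bash
python3 -c "
from rig import *
print(close_job())"
```

```text
the job is handed in; nothing more can be done
None
```

The job is handed in: the shards are in the tray, the block is back upright on the table, and the jar is held upright in the tongs about 87 mm above the cleared shelf at about 33 s of the 64 s; the hand-in gave no verdict.

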